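# Open the carver's quick clamp

## Robot

A 6-joint arm with a two-finger parallel gripper is mounted at the origin on the work surface. World frame = base frame: x ahead of the robot, y to its left, z up, the work surface at z = 0. Lengths are in m, angles in degrees, forces in N, time in s.
With the tool pointing down it reaches from about 0.375 to 0.9 m from the base axis. Payload 3.1 kg.
Tool frame: the origin (TCP) lies on the centre line of the jaws, within the pads' length; the fingertips stand 25 mm ahead of it and the grasp point (between the pads) lies 6 mm ahead of it; z points along the fingers, y is the line along which they close (so a half turn about z gives the same grasp; the last joint's range is limited). The gripper opens to 87 mm and grips with 3 to 60 N. Pads are 19 mm wide; open, the fingers measure 117 mm over their backs; the gripper's body (75 mm by 190 mm) begins 51 mm behind the grasp point.
Start: joints at [59.33, 30.224, 82.088, -0, 67.689, -10.227], TCP at [0.218, 0.586, 0.248] pointing down, gripper open.
Joint ranges: [-176.69, 176.69], [-43.24, 126.21], [12.49, 139.97], [-82, 262], [0, 151.66], [-163.58, 163.58]. Speed limits (degrees/s): [159.86, 159.86, 180, 180, 180, 180].

## Interface

Orientations are given as a 3x3 rotation matrix whose columns are the frame's x, y, z axes.
In Python, from rig import bot, cams, models gives the robot as it stands. The module is installed in compiled form; this text tells all that it offers.
- The arm moves only by the shell command python3 -m handwheel 'ROWS' [OPENING]. ROWS is JSON, a list of rows, each a list of 6 numbers: the shift along the world's x, y, z each as a share of 1 m, from -1 to 1, then the turn, a rotation vector about the world's x, y, z each as a share of 2 rad, from -1 to 1. In form: [[dx, dy, dz, wx, wy, wz], ...]. A call has exactly 8 rows; each row is the pose to reach, as a shift and turn from the pose commanded when the call began; what a row does not reach only later rows make up. A row lasts 1/12 s, in which the tool goes at most 41.7 mm and 7.16 degrees, less where a joint would pass 70% of its speed; a pose out of reach is approached as far as the arm can. A call with a number of a shift or a turn outside -1 to 1 is refused whole. A call with a gripper value outside its range is refused whole. OPENING is the opening, from -1 (shut) to 1 (fully open), so that 0 is half open, set as the call begins (- or left out, the last holds). The fingers move at their own pace and stop on an object; the grip force is fixed at half the most. Time passes only in rows, so rows that repeat a pose let the fingers close, or fill a call up. It gives the time, the measured TCP pose, the force, the opening and the grip force at its end, in the units of the state.
- bot.read_state(): the state, without advancing time (a new reading comes with each control period).
- cams.capture(name): name is "side" or "top" or "wrist"; returns (picture, depth): 384x512x3 uint8, blue, green, red; 384x512 float32, m along the optical axis (not along the pixel's ray), 0 where there is no reading.
- cams.calibration(name): a dict with "mtx" (3x3 intrinsics, pixels), "R" (3x3) and "t" (3): a world point X has camera coordinates R X + t; the wrist camera has in their place "tool_from_camera" (4x4, takes a point from camera to tool coordinates, whose origin is the TCP and whose axes are the flange's). Camera axes: x right, y down, z forward; pixel columns grow to the right and rows downward; lengths in m; the calibration is good to about 2 mm. A picture is of the moment at which its call begins: read the wrist's pose just before it. calibration takes no time and is no camera call.
- bot.hand_in(): hands the job in; it is judged then, once.
Trained networks look in the newest picture that a camera, given by its name, has taken for a name from the list of things; names that differ only in an ending like _2 or _b are one class to them, and where a whole thing is asked for, a point or a joint stands for the part that bears it (a point fixed in the world has none). Each returns a list of dicts, best first, with "conf" (0 to 1); they miss things now and then, are a little off and sometimes report something else, mostly with a low value. They report only what shows in the picture. A call takes as long as a camera call.
- models.spot_in(query, camera): "position" ([column, row] in pixels, amid what is visible of it).
- models.tip_of(query, camera): "position" ([column, row] in pixels: a listed point, or the origin of a listed thing).
The state is a dict: "time_s": time; "joint_positions": joint angles; "qvel": joint speeds; "tau": joint torques, N m; "position": TCP position; "tcp_rot": TCP orientation; "force": force on the tool from outside, world axes, zero at the start; "moment": the same for the moment, N m; "opening": opening from 0.0 (shut) to 1.0 (fully open); "grasp_force": force on a finger pad.
Only numpy, scipy, OpenCV 4.12 (cv2) and the standard library are available. Lean on these libraries where they do the work, as an engineer would, in place of code of your own. Each camera call takes 0.05 s, during which the arm holds its last target. There are 200 camera calls.

## Task

Open the quick clamp on the carving bench all the way: with closed fingertips press the red lock button on the blue carriage well down, then keep it down the whole way while you push the carriage along its rail until it rests against the orange bumper of the end stop. Once it is home, let the button spring up so that the carriage is locked there, and move clear. Pick nothing up, and leave all the tools, jars and wooden pieces where they are.

Things in the scene. Friction and masses are not known exactly. Their poses are not given: they have to be found in the camera images.
- clamp: The clamp's fixed part, screwed to the bench: plywood board 130 x 370 mm, 15 mm thick, under an aluminium T-slot rail 50 mm wide (rail top 41 mm above the bench). Origin: centre of the board's underside, on the bench. Its y axis runs along the rail in the opening direction, from the fixed jaw towards the end stop; z is up. Place and turn vary.
- fixed_jaw (a point): Middle of the top of the dark wooden fixed jaw, 90 mm wide, 30 mm thick, 100 mm above the bench, at the end of the rail opposite to the end stop.
- carriage (a joint): Travel of the blue carriage along the clamp's +y axis, in m: 0 = nearest the fixed jaw, 0.18 = fully open, against the bumper. Starts between 0 and 0.08. With the button up a tooth locks it (about 2 mm of play) in a rack with a notch every 7 mm, the last at 0.18; with the button down it slides with about 1 to 2 N and stays where it is left.
- moving_jaw (a point): Middle of the top of the dark wooden moving jaw on the rear (-y) edge of the blue carriage: 90 mm wide, 14 mm thick, 100 mm above the bench, 48 mm behind the button's centre. The carriage itself is 97 mm long, 74 mm wide, 0.3 to 0.6 kg, its flat top 71 mm above the bench.
- lock_button (a joint): Press of the red lock button, in m: about 0 = up (carriage locked), 0.006 = fully down. Springy: it begins to move at about 3 N and is fully down at about 6 N; the carriage is free when it is pressed more than 2.5 mm. It springs up by itself, fully only with the carriage at a notch.
- button_top (a point): Centre of the top face of the red lock button, a vertical cylinder 36 mm across on the carriage. Up, its top is 83 mm above the bench and 12 mm above the carriage's flat top; pressed fully down still 6 mm above it. It rides with the carriage.
- ledge (a point): Middle of the inner (-y) face of the blue push ledge on the carriage, 31 mm ahead (+y of the clamp) of the button's centre; the ledge is 60 mm wide across the rail, 11 mm thick, and its top is 95 mm above the bench. Fingertips that press the button can push against this face.
- end_stop (a point): Middle of the face of the orange bumper (50 mm wide, 18 mm high, 54 mm above the bench) against which the carriage comes to rest; the button's centre is then 42 mm short of it along the clamp's y axis.
- gouge: Carving gouge, about 220 mm long, 26 mm thick, wooden handle, lying beside the clamp; leave alone. Origin under the middle.
- spoon_blank: Pale wooden spoon blank, about 200 mm long, 18 mm thick, lying beside the clamp; leave alone. Origin under it, near the middle.
- finial: Small turned finial, reddish brown, 40 mm across and 80 mm tall, standing near the clamp; leave alone. Origin under its centre.
- wax_jar: Amber wax jar, 52 mm across and 60 mm tall, standing near the clamp; leave alone. Origin under its centre.
- sharpening_stone: Grey sharpening stone 150 x 50 x 25 mm; leave alone. Origin under its centre.
- mallet: Dark wooden carver's mallet standing on its head, 86 mm across, 252 mm tall; leave alone. Origin under its centre.
- yellow_pot: Yellow plastic pot, 100 mm across, 85 mm tall; leave alone. Origin under its centre.
- turned_bowl: Turned reddish brown bowl, 120 mm across, 45 mm tall; leave alone. Origin under its centre.

How it is judged (in metres and radians):
On the way, in this order (a step that is already met when the one before it is completed fails the run):
1. the lock button is pressed down (3 mm or more) while the carriage is still well short of the end stop (value of joint lock_button above 0.003 m and value of joint carriage below 0.12 m), for 0.1 s.
2. the carriage is at the end stop (within 3 mm) with the button still held down (1.5 mm or more) (value of joint lock_button above 0.0015 m and value of joint carriage above 0.177 m), for 0.1 s.
At the end, for the whole second after the job is handed in: The carriage rests within 3 mm of the end stop (travel over 177 mm), the lock button is up again (pressed less than 1 mm), and every tool, jar and wooden piece is within 20 mm of where it stood (value of joint carriage above 0.177 m and value of joint lock_button below 0.001 m and velocity of joint carriage below 0.005 m/s and distance of each of gouge, spoon_blank, finial, wax_jar, sharpening_stone, mallet, yellow_pot, turned_bowl from where it was at the start of the episode below 0.02 m); the robot touches nothing.
It fails at once if the button is let up (pressed less than 1 mm) on the way, with the carriage between 100 and 165 mm (value of joint carriage between 0.1 and 0.165 m and value of joint lock_button below 0.001 m).
It fails at once if a bystander is pushed, carried or lifted more than 20 mm from its place (distance of any of gouge, spoon_blank, finial, wax_jar, sharpening_stone, mallet, yellow_pot, turned_bowl from where it was at the start of the episode above 0.02 m).
It also fails if it takes over 35 s, if anything falls off the work surface, if the arm or the gripper's body presses on something with over 40 N, if the wrist force passes 120 N, or if a joint passes its speed limit or range.

## Working session

There is one attempt and no reset: what is moved stays moved. The work goes in short steps, Python scripts to look and compute and a shell command to move; the robot and the scene stay as the last step left them, time stands still between calls to the robot, and variables do not carry over. Pictures are saved under pics/ and viewed, at most 10 in all, crops included, and the job is handed in when it is done.

```bash
mkdir -p pics; cat > h.py <<'E'
from rig import bot,cams,models
import numpy as np,cv2
def ray(cam,px,st=None):
    c=cams.calibration(cam); d=np.linalg.solve(np.array(c["mtx"]),[px[0],px[1],1.])
    if cam=="wrist":
        T=np.array(c["tool_from_camera"]);R=np.array(st["tcp_rot"]);p=np.array(st["position"])
        return R@T[:3,3]+p, R@T[:3,:3]@d
    R=np.array(c["R"]);return -R.T@np.array(c["t"]),R.T@d
def atz(cam,px,z,st=None):
    o,d=ray(cam,px,st);return o+d*(z-o[2])/d[2]
def withdepth(cam,px,D,st=None):
    o,d=ray(cam,px,st);u,v=int(round(px[0])),int(round(px[1]))
    w=D[max(v-2,0):v+3,max(u-2,0):u+3];w=w[w>0]
    return o+d*np.median(w) if w.size else None
E
python3 - <<'E'
from h import *
np.set_printoptions(precision=3,suppress=True)
s=bot.read_state();print(s["time_s"],s["position"],s["tcp_rot"],s["force"],s["opening"])
ims=[]
for c in("top","side"):
    im,D=cams.capture(c);ims.append(im)
    for q in("button_top","ledge","end_stop","fixed_jaw","moving_jaw","clamp"):
        for r in models.tip_of(q,c)[:1]:
            print(c,q,np.round(r["position"],1),round(r["conf"],2),withdepth(c,r["position"],D))
cv2.imwrite("pics/a.png",cv2.resize(np.vstack(ims),(400*1,600)) if 0 else cv2.resize(np.hstack(ims),(800,300)))
cv2.imwrite("pics/top.png",ims[0]);cv2.imwrite("pics/side.png",ims[1])
E
```

```text
0.0 [0.218 0.585 0.247] [[-0.937  0.349 -0.001]
 [ 0.349  0.937 -0.002]
 [ 0.    -0.002 -1.   ]] [ 0.114 -0.027 -0.597] 1.0009659872076573
top button_top [265.9 198.3] 0.65 [ 0.601 -0.075  0.083]
top end_stop [219.2 227.5] 0.63 [0.502 0.08  0.064]
top fixed_jaw [299.4 178.6] 0.66 [ 0.666 -0.184  0.101]
top moving_jaw [282.2 191.5] 0.92 [ 0.623 -0.128  0.097]
top clamp [255.5 201.4] 0.67 [ 0.589 -0.041  0.094]
side button_top [257.7 185.4] 0.49 [ 0.604 -0.104  0.07 ]
side ledge [259.3 188.9] 0.8 [ 0.59  -0.05   0.092]
side end_stop [276.2 224.4] 0.62 [0.511 0.101 0.066]
side fixed_jaw [242.7 163.3] 0.76 [ 0.708 -0.364 -0.002]
side moving_jaw [251.2 175.7] 0.72 [ 0.631 -0.121  0.098]
side clamp [260.  210.7] 0.81 [0.578 0.008 0.041]
```

View pics/top.png

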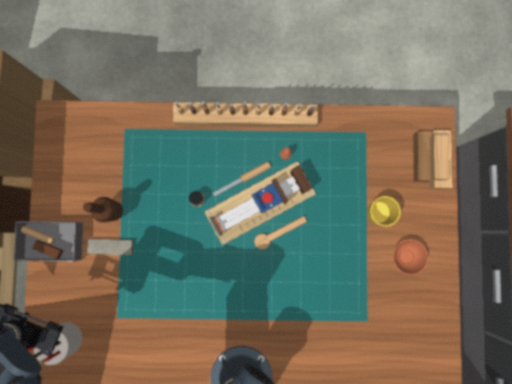

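View pics/side.png

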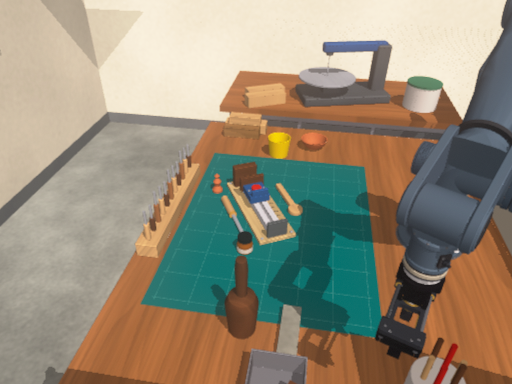

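The top view shows the blue carriage with its red button at about (267,198). The rail runs down-left to the end stop at about (219,227), and the dark fixed jaw is at about (302,178). The gouge and jar lie above it and the spoon below, and the side view agrees. Next I move above the carriage with the fingers closed across the rail.

```bash
python3 -m handwheel '[[0.13,-0.22,0,0,0,-0.16],[0.13,-0.22,0,0,0,-0.16],[0.13,-0.22,0,0,0,-0.16],[0.13,-0.22,0,0,0,-0.16],[0.13,-0.22,0,0,0,-0.16],[0.13,-0.22,0,0,0,-0.16],[0.13,-0.22,0,0,0,-0.16],[0.13,-0.22,0,0,0,-0.16]]' -1
python3 -m handwheel '[[0.13,-0.22,0,0,0,-0.17],[0.13,-0.22,0,0,0,-0.17],[0.13,-0.22,0,0,0,-0.17],[0.13,-0.22,0,0,0,-0.17],[0.13,-0.22,0,0,0,-0.17],[0.13,-0.22,0,0,0,-0.17],[0.13,-0.22,0,0,0,-0.17],[0.13,-0.22,0,0,0,-0.17]]'
python3 -m handwheel '[[0.11,-0.18,0,0,0,0],[0.11,-0.18,0,0,0,0],[0.11,-0.18,0,0,0,0],[0.11,-0.18,0,0,0,0],[0.11,-0.18,0,0,0,0],[0.11,-0.18,0,0,0,0],[0.11,-0.18,0,0,0,0],[0.11,-0.18,0,0,0,0]]'
cat > look.py <<'E'
from h import *
import sys
np.set_printoptions(precision=4,suppress=True)
s=bot.read_state();print(s["time_s"],s["position"],s["tcp_rot"],s["force"],s["opening"])
Z=dict(button_top=.083,ledge=.095,end_stop=.054,fixed_jaw=.1,moving_jaw=.1)
for c in("wrist","top"):
    im,D=cams.capture(c)
    for q in Z:
        for r in models.tip_of(q,c)[:1]:
            print(c,q,np.round(r["position"],1),round(r["conf"],2),"depth",withdepth(c,r["position"],D,s),"atz",atz(c,r["position"],Z[q],s))
    if c=="wrist":cv2.imwrite(sys.argv[1],im);print(cams.calibration(c)["tool_from_camera"])
E
python3 look.py pics/w1.png
```

```text
time_s: 1.37
position: [0.3497, 0.3638, 0.2478]
tcp_rot: [[-0.776, 0.63, 0.0], [0.63, 0.776, 0.0], [-0.0, 0.0, -1.0]]
force: [0.3, 1.0, -0.1]
opening: 0.48
grasp_force: 0.0
time_s: 2.03
position: [0.4801, 0.145, 0.2476]
tcp_rot: [[-0.523, 0.852, 0.001], [0.852, 0.523, 0.001], [-0.0, 0.001, -1.0]]
force: [-0.3, 0.8, -0.2]
opening: 0.005
grasp_force: 0.0
time_s: 2.7
position: [0.5874, -0.0318, 0.247]
tcp_rot: [[-0.528, 0.85, -0.002], [0.85, 0.528, 0.002], [0.003, -0.001, -1.0]]
force: [-0.2, 0.2, 0.5]
opening: 0.009
grasp_force: 0.0
2.7 [ 0.5874 -0.0318  0.247 ] [[-0.5275  0.8495 -0.0021]
 [ 0.8495  0.5275  0.0017]
 [ 0.0026 -0.0009 -1.    ]] [-0.1942  0.1665  0.4958] 0.009158999012154579
wrist button_top [250.2 227.2] 0.63 depth [ 0.6034 -0.0791  0.0847] atz [ 0.6037 -0.0798  0.083 ]
wrist ledge [253.9 202.7] 0.93 depth [ 0.5941 -0.0567  0.072 ] atz [ 0.5904 -0.0499  0.095 ]
wrist end_stop [259.6  47.8] 0.71 depth [0.5156 0.082  0.0526] atz [0.5157 0.0818 0.054 ]
wrist fixed_jaw [243.8 334.8] 0.88 depth [ 0.5701 -0.0142  0.3219] atz [ 0.6647 -0.1937  0.1   ]
[[-0.0008 -0.9555 -0.2951  0.0818]
 [ 1.     -0.0011  0.0009 -0.0016]
 [-0.0011 -0.2951  0.9555 -0.1375]
 [ 0.      0.      0.      1.    ]]
top ledge [199.  199.6] 0.28 depth [0.595  0.15   0.0593] atz [0.5926 0.1457 0.095 ]
top end_stop [220.8 228. ] 0.65 depth [0.4969 0.0355 0.6166] atz [0.5005 0.0749 0.054 ]
top fixed_jaw [297.9 177.2] 0.6 depth [ 0.6709 -0.1794  0.1001] atz [ 0.6709 -0.1794  0.1   ]
top moving_jaw [281.2 194.7] 0.42 depth [ 0.612  -0.1246  0.1023] atz [ 0.6122 -0.1247  0.1   ]
```

View pics/w1.png

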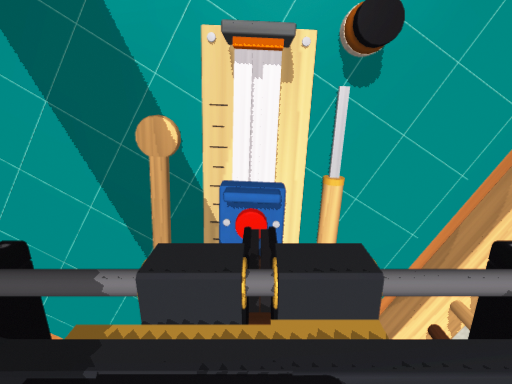

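The wrist view shows the button at about (251,224), partly hidden by the fingers. The ledge is just ahead of it at about (253,195), and the bumper face is at about (259,47). The board's side edges run along x≈202 and x≈316→300. I'll fix the axis from these edges and check the button by its red colour.

```bash
python3 - <<'E'
from h import *
np.set_printoptions(precision=4,suppress=True)
s=bot.read_state()
im,D=cams.capture("wrist");h=cv2.cvtColor(im,cv2.COLOR_BGR2HSV)
for (u0,u1) in((190,215),(285,330)):
    P=[]
    for v in range(60,170,6):
        row=h[v,u0:u1,0].astype(int); w=(row>10)&(row<35); i=np.where(w)[0]
        if i.size: P.append(atz("wrist",(u0+(i[0] if u0<200 else i[-1]),v),.015,s))
    P=np.array(P);d=cv2.fitLine(P[:,:2].astype(np.float32),cv2.DIST_HUBER,0,.01,.01).ravel();print(d,np.degrees(np.arctan2(d[1],d[0])))
m=((h[...,0]<4)|(h[...,0]>176))&(h[...,1]>180)&(h[...,2]>120);m[:190]=0;m[245:]=0
v,u=np.where(m);print(u.min(),u.max(),v.min(),v.max())
print("btn front",atz("wrist",(250.5,v.min()),.083,s),"L/R",[atz("wrist",(x,224),.083,s) for x in(u.min(),u.max())])
b=cv2.inRange(h,(100,100,30),(125,255,255));v,u=np.where(b[150:260,200:310]);print("blue",u.min()+200,u.max()+200,v.min()+150)
for vv in range(180,215,3):print(vv,withdepth("wrist",(252,vv),D,s))
for vv in range(36,60,3):print(vv,withdepth("wrist",(259,vv),D,s))
cv2.imwrite("pics/w2.png",cv2.resize(im[170:260,190:320],None,fx=5,fy=5,interpolation=cv2.INTER_NEAREST))
E
```

```text
[ 0.4885 -0.8726  0.4979 -0.0207] -60.758736
[ 0.4857 -0.8741  0.5968  0.0641] -60.942604
236 267 206 235
btn front [ 0.5924 -0.0616  0.083 ] L/R [array([ 0.5897, -0.0878,  0.083 ]), array([ 0.6186, -0.07  ,  0.083 ])]
blue 220 285 178
180 [ 0.582  -0.0426  0.055 ]
183 [ 0.5824 -0.0426  0.0675]
186 [ 0.5825 -0.0424  0.0801]
189 [ 0.5827 -0.0422  0.0917]
192 [ 0.584  -0.0442  0.0945]
195 [ 0.5856 -0.0467  0.0953]
198 [ 0.5873 -0.0495  0.0951]
201 [ 0.5927 -0.0595  0.0709]
204 [ 0.5944 -0.0623  0.0717]
207 [ 0.5951 -0.0631  0.0785]
210 [ 0.5963 -0.0648  0.0825]
213 [ 0.5979 -0.0675  0.0834]
36 [0.5118 0.0864 0.0632]
39 [0.5132 0.0841 0.0633]
42 [0.5146 0.082  0.0626]
45 [0.5149 0.0814 0.0509]
48 [0.514  0.0829 0.0217]
51 [0.5156 0.0804 0.0212]
54 [0.5171 0.0778 0.0209]
57 [0.5188 0.0752 0.021 ]
```

View pics/w2.png

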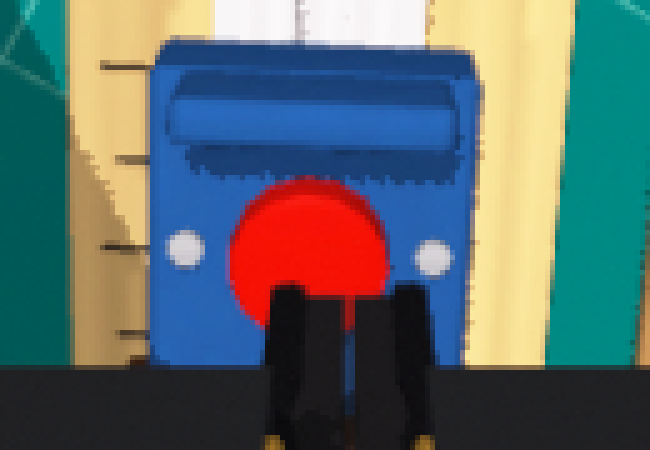

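The height checks hold: button 0.083, ledge 0.095, with 33 mm between button and ledge. The axis is at 119.1° and about 142 mm of travel is left. I aim 15 mm ahead of the button's centre, stop just above it, then press.

```bash
python3 -m handwheel '[[0.009,-0.034,0,0,0,-0.023],[0.009,-0.034,-0.04,0,0,-0.023],[0.009,-0.034,-0.08,0,0,-0.023],[0.009,-0.034,-0.11,0,0,-0.023],[0.009,-0.034,-0.125,0,0,-0.023],[0.009,-0.034,-0.13,0,0,-0.023],[0.009,-0.034,-0.13,0,0,-0.023],[0.009,-0.034,-0.13,0,0,-0.023]]'
python3 - <<'E'
from h import *
s=bot.read_state();im,D=cams.capture("wrist");cv2.imwrite("pics/w3.png",im);print(s["force"],s["position"])
E
```

```text
time_s: 4.02
position: [0.598, -0.0687, 0.1182]
tcp_rot: [[-0.486, 0.874, 0.001], [0.874, 0.486, -0.0], [-0.001, 0.001, -1.0]]
force: [1.0, 0.3, 1.3]
opening: 0.0
grasp_force: 0.0
[1.0408327  0.31343027 1.27976356] [ 0.59801926 -0.06865572  0.11824202]
```

View pics/w3.png

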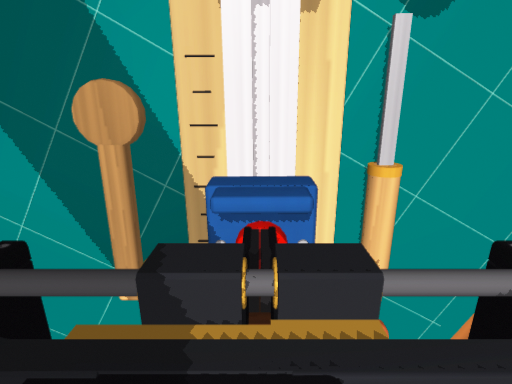

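The tips at about (260,228) are over the front half of the button, with the ledge just ahead. Pressing now.

```bash
python3 -m handwheel '[[0,0,-0.004,0,0,0],[0,0,-0.008,0,0,0],[0,0,-0.011,0,0,0],[0,0,-0.013,0,0,0],[0,0,-0.015,0,0,0],[0,0,-0.015,0,0,0],[0,0,-0.015,0,0,0],[0,0,-0.015,0,0,0]]'
```

```text
time_s: 4.73
position: [0.5979, -0.0685, 0.1032]
tcp_rot: [[-0.486, 0.874, 0.002], [0.874, 0.486, -0.0], [-0.001, 0.001, -1.0]]
force: [0.4, 0.7, 5.5]
opening: 0.007
grasp_force: 2.6
```

```bash
python3 -m handwheel '[[0,0,-0.001,0,0,0],[0,0,-0.0015,0,0,0],[0,0,-0.002,0,0,0],[0,0,-0.002,0,0,0],[0,0,-0.002,0,0,0],[0,0,-0.002,0,0,0],[0,0,-0.002,0,0,0],[0,0,-0.002,0,0,0]]'
```

```text
time_s: 5.4
position: [0.598, -0.0686, 0.1023]
tcp_rot: [[-0.487, 0.874, 0.002], [0.874, 0.487, -0.001], [-0.002, 0.002, -1.0]]
force: [-0.7, -0.5, 10.7]
opening: 0.004
grasp_force: 5.5
```

Bottomed, with about 10 N. Pushing along (-0.487, 0.873).

```bash
python3 -m handwheel '[[-0.0015,0.0026,0,0,0,0],[-0.0034,0.0061,0,0,0,0],[-0.0063,0.0114,0,0,0,0],[-0.0097,0.0175,0,0,0,0],[-0.0136,0.0244,0,0,0,0],[-0.0175,0.0314,0,0,0,0],[-0.0214,0.0384,0,0,0,0],[-0.0244,0.0437,0,0,0,0]]'
```

```text
time_s: 6.07
position: [0.5737, -0.0253, 0.1023]
tcp_rot: [[-0.487, 0.873, 0.003], [0.873, 0.487, -0.002], [-0.003, 0.002, -1.0]]
force: [-0.1, -2.5, 10.5]
opening: 0.004
grasp_force: 5.3
```

```bash
python3 -m handwheel '[[-0.0039,0.007,0,0,0,0],[-0.0078,0.014,0,0,0,0],[-0.0117,0.021,0,0,0,0],[-0.0156,0.0279,0,0,0,0],[-0.0195,0.0349,0,0,0,0],[-0.0234,0.0419,0,0,0,0],[-0.0268,0.048,0,0,0,0],[-0.0292,0.0524,0,0,0,0]]'
```

```text
time_s: 6.73
position: [0.5441, 0.0274, 0.1023]
tcp_rot: [[-0.487, 0.873, 0.002], [0.873, 0.487, -0.002], [-0.003, 0.001, -1.0]]
force: [-1.8, -2.5, 11.9]
opening: 0.0
grasp_force: 6.2
```

```bash
python3 - <<'E'
from h import *
s=bot.read_state();im,D=cams.capture("wrist");cv2.imwrite("pics/w4.png",im);print(s["force"],s["position"])
E
```

```text
[-1.8487698  -2.45059554 11.93571674] [0.54413775 0.02735646 0.10226417]
```

View pics/w4.png

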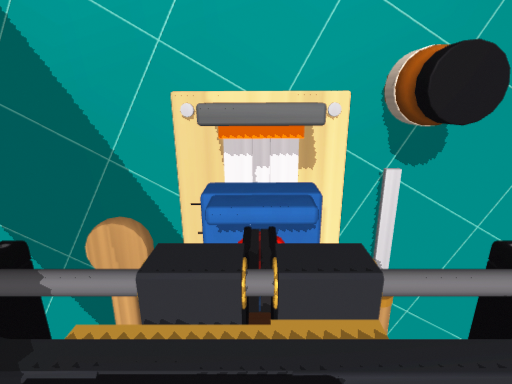

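The carriage rides along with the button down. The bumper at (261,132) is ahead with a gap of roughly 35–40 mm. Continuing, slower towards the end.

```bash
python3 -m handwheel '[[-0.0024,0.0044,0,0,0,0],[-0.0049,0.0087,0,0,0,0],[-0.0073,0.0131,0,0,0,0],[-0.0097,0.0175,0,0,0,0],[-0.0117,0.021,0,0,0,0],[-0.0136,0.0244,0,0,0,0],[-0.0151,0.0271,0,0,0,0],[-0.0161,0.0288,0,0,0,0]]'
```

```text
time_s: 7.45
position: [0.5286, 0.0552, 0.1022]
tcp_rot: [[-0.489, 0.873, 0.003], [0.873, 0.489, -0.003], [-0.005, 0.001, -1.0]]
force: [-0.8, -8.8, 10.8]
opening: 0.002
grasp_force: 5.3
```

```bash
python3 -m handwheel '[[-0.0005,0.0009,0,0,0,0],[-0.001,0.0017,0,0,0,0],[-0.0015,0.0026,0,0,0,0],[-0.0019,0.0035,0,0,0,0],[-0.0024,0.0044,0,0,0,0],[-0.0029,0.0052,0,0,0,0],[-0.0029,0.0052,0,0,0,0],[-0.0029,0.0052,0,0,0,0]]'; python3 - <<'E'
from h import *
s=bot.read_state();im,D=cams.capture("wrist");cv2.imwrite("pics/w5.png",cv2.resize(im[60:260,130:390],None,fx=3,fy=3));print(s["force"],s["position"])
E
```

```text
time_s: 8.12
position: [0.528, 0.0598, 0.1022]
tcp_rot: [[-0.488, 0.873, 0.008], [0.873, 0.488, -0.003], [-0.007, 0.005, -1.0]]
force: [1.8, -6.1, 8.2]
opening: 0.006
grasp_force: 4.3
[ 1.77213755 -6.11737085  8.17908638] [0.52800861 0.05983781 0.10221141]
```

View pics/w5.png

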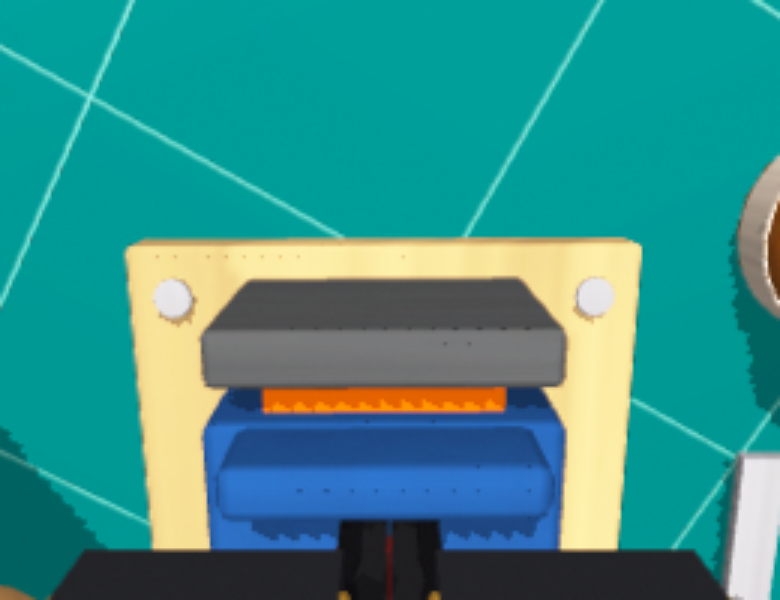

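The carriage front is at the bumper, or nearly so, and the tips have slid up close to the ledge. I push a few mm more to confirm by force.

```bash
python3 -m handwheel '[[-0.0005,0.0009,0,0,0,0],[-0.001,0.0017,0,0,0,0],[-0.0015,0.0026,0,0,0,0],[-0.0019,0.0035,0,0,0,0],[-0.0024,0.0044,0,0,0,0],[-0.0024,0.0044,0,0,0,0],[-0.0024,0.0044,0,0,0,0],[-0.0024,0.0044,0,0,0,0]]'
```

```text
time_s: 8.83
position: [0.5269, 0.0626, 0.1022]
tcp_rot: [[-0.489, 0.872, 0.01], [0.872, 0.489, -0.006], [-0.01, 0.006, -1.0]]
force: [4.0, -11.7, 6.4]
opening: 0.004
grasp_force: 7.1
```

```bash
python3 -m handwheel '[[-0.0005,0.0009,0,0,0,0],[-0.001,0.0017,0,0,0,0],[-0.0015,0.0026,0,0,0,0],[-0.0019,0.0035,0,0,0,0],[-0.0019,0.0035,0,0,0,0],[-0.0019,0.0035,0,0,0,0],[-0.0019,0.0035,0,0,0,0],[-0.0019,0.0035,0,0,0,0]]'; python3 - <<'E'
from h import *
s=bot.read_state();im,D=cams.capture("wrist")
np.set_printoptions(precision=4,suppress=True)
E=np.array([.5147,.0818]);a=np.array([-.487,.873])
for v in range(180,232,3):
    p=withdepth("wrist",(255,v),D,s);print(v,p,"rel stop",(p[:2]-E)@a)
E
```

```text
time_s: 9.5
position: [0.5268, 0.0629, 0.1023]
tcp_rot: [[-0.491, 0.871, 0.013], [0.871, 0.491, -0.011], [-0.016, 0.006, -1.0]]
force: [4.9, -23.4, 4.1]
opening: 0.004
grasp_force: 12.6
180 [0.5045 0.0949 0.0754] rel stop 0.016380074712134027
183 [0.5055 0.0933 0.075 ] rel stop 0.014496253098667911
186 [0.5063 0.0918 0.0753] rel stop 0.012796012975802103
189 [0.5072 0.0902 0.0754] rel stop 0.011016559525172791
192 [0.5081 0.0885 0.0749] rel stop 0.009058790155118592
195 [0.5108 0.0836 0.0634] rel stop 0.0034433259224295114
198 [0.5117 0.0818 0.0634] rel stop 0.001457249032528413
201 [0.5126 0.0803 0.064 ] rel stop -0.0003031951484419677
204 [0.5128 0.0799 0.0682] rel stop -0.0007324603379316551
207 [0.5127 0.0803 0.0744] rel stop -0.0003727666512687244
210 [0.5128 0.0801 0.0786] rel stop -0.0006180756597029022
213 [0.5128 0.0802 0.0836] rel stop -0.0004833295240639503
216 [0.5128 0.0802 0.088 ] rel stop -0.0004847541875357282
219 [0.5129 0.0801 0.0919] rel stop -0.0005727481161388866
222 [0.5133 0.0794 0.094 ] rel stop -0.0014263727114364948
225 [0.514  0.0782 0.0948] rel stop -0.0027911747971091465
228 [0.5147 0.0769 0.0952] rel stop -0.0042894993538680325
231 [0.5155 0.0755 0.0955] rel stop -0.005893617524685609
```

The carriage is home: the tip has stalled at 24 N and the carriage front is at the bumper. I lift straight up while still against the ledge, then back off and go up.

```bash
python3 -m handwheel '[[0,0,0.002,0,0,0],[0,0,0.004,0,0,0],[0,0,0.006,0,0,0],[0,0,0.008,0,0,0],[0,0,0.01,0,0,0],[0,0,0.012,0,0,0],[0,0,0.012,0,0,0],[0,0,0.012,0,0,0]]'
python3 -m handwheel '[[0.002,-0.0035,0,0,0,0],[0.004,-0.007,0,0,0,0],[0.006,-0.0105,0,0,0,0],[0.007,-0.0125,0.005,0,0,0],[0.007,-0.0125,0.02,0,0,0],[0.007,-0.0125,0.05,0,0,0],[0.007,-0.0125,0.08,0,0,0],[0.007,-0.0125,0.1,0,0,0]]'
python3 -m handwheel '[[0.04,-0.07,0.04,0,0,0],[0.04,-0.07,0.04,0,0,0],[0.04,-0.07,0.04,0,0,0],[0.04,-0.07,0.04,0,0,0],[0.04,-0.07,0.04,0,0,0],[0.04,-0.07,0.04,0,0,0],[0.04,-0.07,0.04,0,0,0],[0.04,-0.07,0.04,0,0,0]]'
python3 - <<'E'
from h import *
np.set_printoptions(precision=4,suppress=True)
s=bot.read_state();im,D=cams.capture("wrist");cv2.imwrite("pics/w6.png",im)
E=np.array([.5147,.0818]);a=np.array([-.487,.873])
h=cv2.cvtColor(im,cv2.COLOR_BGR2HSV);m=((h[...,0]<4)|(h[...,0]>176))&(h[...,1]>180)&(h[...,2]>120);m[235:]=0
v,u=np.where(m);c=(np.median(u),np.median(v));p=withdepth("wrist",c,D,s);print(c,p,(p[:2]-E)@a)
E
```

```text
time_s: 10.22
position: [0.5275, 0.0635, 0.1122]
tcp_rot: [[-0.49, 0.872, 0.014], [0.872, 0.49, -0.01], [-0.016, 0.007, -1.0]]
force: [10.1, -20.6, -12.9]
opening: 0.007
grasp_force: 11.1
time_s: 10.88
position: [0.5273, 0.0576, 0.215]
tcp_rot: [[-0.487, 0.873, 0.001], [0.873, 0.487, 0.0], [-0.001, 0.001, -1.0]]
force: [0.8, -0.0, 0.3]
opening: 0.003
grasp_force: 0.0
time_s: 11.55
position: [0.5661, -0.0116, 0.2516]
tcp_rot: [[-0.488, 0.873, -0.003], [0.873, 0.488, 0.001], [0.002, -0.002, -1.0]]
force: [-1.2, 0.2, -0.3]
opening: 0.003
grasp_force: 0.0
(np.float64(260.5), np.float64(120.0)) [0.5342 0.0446 0.0833] -0.0419963024571275
```

View pics/w6.png

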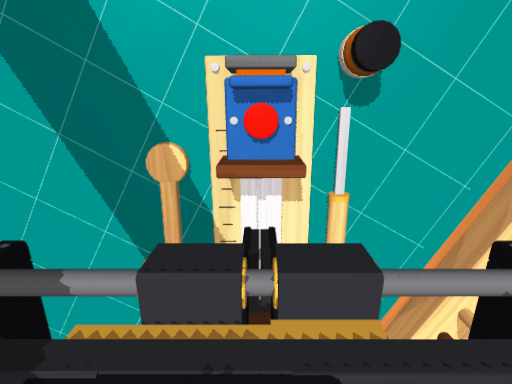

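The carriage sits against the bumper with the button at (260,120). The button is 42.0 mm short of the stop and 83.3 mm high, so it is up and locked. The spoon, gouge and jar are undisturbed and the arm is clear.

```bash
python3 -c "
from rig import bot
print(bot.hand_in())"
```

```text
the job is handed in; nothing more can be done
None
```

The clamp is fully open: the carriage is against the bumper with its button up and locked, nothing I could see had been moved, the arm is clear, and I handed the job in at about 11.6 s (no verdict was shown).

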